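# Move up the spacer stock on the jetting rail

## Task

The front spacer of the row on the stock rail has been used up: with the fingertips, push the remaining four aluminium spacers along the rail as one train until the front one is fully home against the end stop and all four sit tight against each other. Push only on the hindmost spacer, keep the row together on the way, and do not grip or lift any of them. Leave the other parts on the shelf where they stand, and finish clear of everything.

Things in the scene. Friction and masses are not known exactly. Their poses are not given: they have to be found in the camera images.
- rail: Dark steel channel fixed to the shelf, 55 mm wide (its x), running along its y from the open end at -175 mm to the end stop's face at +140 mm. Origin on the centre line at shelf level. Floor 8 mm above the shelf; side lips 6 mm thick, 14 mm high over the shelf, 43 mm clear between. z up. Its y lies within 43 degrees of the world's y, stop to the robot's left.
- rail_stop (a point): Point on the face of the end stop (a block across the rail's +y end, 15 mm thick, 36 mm high over the shelf) that the front spacer must meet: on the channel's centre line at the height of its floor, 8 mm above the shelf. Axes as the rail's.
- spacer1: Aluminium spacer, loose block 40 x 40 mm, 22 mm high (the four differ in height), 20 mm upright bore, 46 to 86 g, flat on the channel floor. Origin at the centre of its underside; axes start as the rail's. The four start in one touching row in any order, 50 to 100 mm short of the stop, at least 50 mm of empty channel behind the rear one.
- spacer2: Aluminium spacer, loose block 40 x 40 mm, 25 mm high (the four differ in height), 20 mm upright bore, 52 to 98 g, flat on the channel floor. Origin at the centre of its underside; axes start as the rail's. The four start in one touching row in any order, 50 to 100 mm short of the stop, at least 50 mm of empty channel behind the rear one.
- spacer3: Aluminium spacer, loose block 40 x 40 mm, 28 mm high (the four differ in height), 20 mm upright bore, 59 to 109 g, flat on the channel floor. Origin at the centre of its underside; axes start as the rail's. The four start in one touching row in any order, 50 to 100 mm short of the stop, at least 50 mm of empty channel behind the rear one.
- spacer4: Aluminium spacer, loose block 40 x 40 mm, 31 mm high (the four differ in height), 20 mm upright bore, 65 to 121 g, flat on the channel floor. Origin at the centre of its underside; axes start as the rail's. The four start in one touching row in any order, 50 to 100 mm short of the stop, at least 50 mm of empty channel behind the rear one.
- canister: Bystander: screw-top brass canister, 54 mm across, 67 mm high, upright and loose. Origin at the centre of its underside. The four bystanders stand in any order, two each side of the rail, their centres 105 mm or more from its centre line.
- float_bowl: Bystander: pale blue open carburetor float bowl with two ears, 68 mm over the ears, 36 mm high, loose. Origin at the centre of its underside.
- adapter: Bystander: black steel intake adapter, a short tube on a round flange, 54 mm across, 45 mm high, loose. Origin at the centre of its underside.
- choke_knob: Bystander: red plastic choke knob standing on its wide end, 36 mm across, 38 mm high with its stud, loose. Origin at the centre of its underside.
Things that resemble listed ones, but are neither listed nor needed, are in the scene too. Leave any blue or yellow look-alike of the spacer3 alone.

How it is judged:
At the end, for the whole second after the job is handed in: All four spacers lie flat, in line and at rest in the channel with their centres no more than 144 mm from the stop's face (four tight spacers give 140 mm for the rear one: at most 4 mm of gaps in all), and no bystander has moved more than 12 mm (y of each of spacer1, spacer2, spacer3, spacer4 in the frame of rail above -0.004 m and x of spacer1 in the frame of rail between -0.005 and 0.005 m and z of each of spacer1, spacer2, spacer3, spacer4 in the frame of rail below 0.0105 m and angle between each of spacer1, spacer2, spacer3, spacer4's own z axis and vertical below 0.08 rad and linear speed of each of spacer1, spacer2, spacer3, spacer4 below 0.01 m/s and x of spacer2 in the frame of rail between -0.005 and 0.005 m and x of spacer3 in the frame of rail between -0.005 and 0.005 m and x of spacer4 in the frame of rail between -0.005 and 0.005 m and distance of each of canister, float_bowl, adapter, choke_knob from where it was at the start of the episode below 0.012 m); the robot touches nothing.
It fails at once if a spacer is lifted more than 5 mm off the channel floor or tipped over 0.35 rad (z of any of spacer1, spacer2, spacer3, spacer4 in the frame of rail above 0.013 m or angle between any of spacer1, spacer2, spacer3, spacer4's own z axis and vertical above 0.35 rad).
It fails at once if a spacer is gripped (the grasp point between the fingers comes down around it) ((horizontal distance between the grasp point and spacer1 below 0.015 m and z of the grasp point in the frame of spacer1 below 0.034 m) or (horizontal distance between the grasp point and spacer2 below 0.015 m and z of the grasp point in the frame of spacer2 below 0.034 m) or (horizontal distance between the grasp point and spacer3 below 0.015 m and z of the grasp point in the frame of spacer3 below 0.034 m) or (horizontal distance between the grasp point and spacer4 below 0.015 m and z of the grasp point in the frame of spacer4 below 0.034 m)).
It fails at once if the robot pushes on a spacer that has another one behind it ((contact force between the arm and spacer1 above 1 N and y of spacer2 in the frame of spacer1 below -0.02 m) or (contact force between the arm and spacer1 above 1 N and y of spacer3 in the frame of spacer1 below -0.02 m) or (contact force between the arm and spacer1 above 1 N and y of spacer4 in the frame of spacer1 below -0.02 m) or (contact force between the arm and spacer2 above 1 N and y of spacer1 in the frame of spacer2 below -0.02 m) or (contact force between the arm and spacer2 above 1 N and y of spacer3 in the frame of spacer2 below -0.02 m) or (contact force between the arm and spacer2 above 1 N and y of spacer4 in the frame of spacer2 below -0.02 m) or (contact force between the arm and spacer3 above 1 N and y of spacer1 in the frame of spacer3 below -0.02 m) or (contact force between the arm and spacer3 above 1 N and y of spacer2 in the frame of spacer3 below -0.02 m) or (contact force between the arm and spacer3 above 1 N and y of spacer4 in the frame of spacer3 below -0.02 m) or (contact force between the arm and spacer4 above 1 N and y of spacer1 in the frame of spacer4 below -0.02 m) or (contact force between the arm and spacer4 above 1 N and y of spacer2 in the frame of spacer4 below -0.02 m) or (contact force between the arm and spacer4 above 1 N and y of spacer3 in the frame of spacer4 below -0.02 m) or (contact force between the fingers and spacer1 above 1 N and y of spacer2 in the frame of spacer1 below -0.02 m) or (contact force between the fingers and spacer1 above 1 N and y of spacer3 in the frame of spacer1 below -0.02 m) or (contact force between the fingers and spacer1 above 1 N and y of spacer4 in the frame of spacer1 below -0.02 m) or (contact force between the fingers and spacer2 above 1 N and y of spacer1 in the frame of spacer2 below -0.02 m) or (contact force between the fingers and spacer2 above 1 N and y of spacer3 in the frame of spacer2 below -0.02 m) or (contact force between the fingers and spacer2 above 1 N and y of spacer4 in the frame of spacer2 below -0.02 m) or (contact force between the fingers and spacer3 above 1 N and y of spacer1 in the frame of spacer3 below -0.02 m) or (contact force between the fingers and spacer3 above 1 N and y of spacer2 in the frame of spacer3 below -0.02 m) or (contact force between the fingers and spacer3 above 1 N and y of spacer4 in the frame of spacer3 below -0.02 m) or (contact force between the fingers and spacer4 above 1 N and y of spacer1 in the frame of spacer4 below -0.02 m) or (contact force between the fingers and spacer4 above 1 N and y of spacer2 in the frame of spacer4 below -0.02 m) or (contact force between the fingers and spacer4 above 1 N and y of spacer3 in the frame of spacer4 below -0.02 m)).
It fails at once if the train comes apart: more than 10 mm of gaps in all within the row (horizontal distance between spacer1 and spacer2 above 0.13 m or horizontal distance between any of spacer1, spacer2 and spacer3 above 0.13 m or horizontal distance between any of spacer1, spacer2, spacer3 and spacer4 above 0.13 m).
It fails at once if a bystander is shoved more than 12 mm or tipped (distance of any of canister, float_bowl, adapter, choke_knob from where it was at the start of the episode above 0.012 m or angle between any of canister, float_bowl, adapter, choke_knob's own z axis and vertical above 0.3 rad).
It also fails if it takes over 34 s, if anything falls off the work surface, if the arm or the gripper's body presses on something with over 40 N, if the wrist force passes 120 N, or if a joint passes its speed limit or range.

## Robot

A 7-joint arm with a two-finger parallel gripper is mounted at the origin on the work surface. World frame = base frame: x ahead of the robot, y to its left, z up, the work surface at z = 0. Lengths are in m, angles in rad, forces in N, time in s.
With the tool pointing down it reaches from about 0.35 to 0.775 m from the base axis. Payload 3.1 kg.
Tool frame: the origin (TCP) lies midway between the tips of the shut fingers; the grasp point (between the pads) lies 19 mm behind it (bot.grasp_offset is the distance from the TCP to the grasp point, in m); z points along the fingers, y is the direction in which the jaws open and shut (so a half turn about z gives the same grasp; the last joint's range is limited). The gripper opens to 85 mm and grips with 20 to 120 N. Pads are 22 mm wide; open, the fingers measure 114 mm over their backs; the gripper's body (76 mm by 85 mm) begins 54 mm behind the grasp point. The pads swing forward as they close: fully open they stand 13 mm farther back than shut.
Start: joints at [-1.219, 0.311, 0.014, 1.512, -0.004, 1.319, -0.027], TCP at [0.211, 0.508, 0.231] pointing down, gripper open.
Joint ranges: [-2.7, 2.7], [-0.3, 1.91], [-1.27, 1.3], [0.12, 2.57], [-1.44, 4.58], [0.2, 2.03], [-3.05, 3.05]. Speed limits (rad/s): [2.79, 2.79, 3.14, 3.14, 3.14, 3.14, 3.14].

## Interface

Orientations are given as a unit quaternion [w, x, y, z].
In Python, from station import bot, eyes, hand_in gives the robot as it stands.
- The arm moves only by the tool apply_moves, never from a script. Its arguments are lists of equal length, an entry for each row: "offset": the shift along the tool's x, y, z in mm, a list of three; "turn": the turn, a rotation vector about the tool's x, y, z in rad, a list of three; "claw": the opening, from 0 (shut) to 1 (fully open). A call has 1 to 8 rows; each row is the pose to reach, as a shift and turn from the pose commanded when the call began, along the tool's axes at that moment; what a row does not reach only later rows make up. A row lasts 1/12 s, in which the tool goes at most 41.7 mm and 7.16 degrees, less where a joint would pass 70% of its speed; a pose out of reach is approached as far as the arm can. A call with a gripper value outside its range is refused whole. The fingers move at their own pace and stop on an object; "grip_force" is the grip in N (left out, the last holds). Time passes only in rows, so rows that repeat a pose let the fingers close. It gives the time, the measured TCP pose, the force and the opening at its end, in the units of the state.
- bot.state(): the state, without advancing time (a new reading comes with each control period).
- eyes.camera(name): name is "scene" or "top" or "wrist"; returns the picture (400x640x3 uint8, red, green, blue); there is no depth.
- eyes.camera_info(name): a dict with "vertical_fov" (degrees; the focal length in pixels is half the picture's height over the tangent of half this angle, whatever the lens; pixels are square), "cx", "cy" (the principal point, pixels), "cam_to_world" (4x4, takes a point from camera to world coordinates). Camera axes: x right, y up, looking along -z (the intrinsics and any distortion apply to the point x, -y, -z); pixel columns grow to the right and rows downward; lengths in m; the calibration is good to about 2 mm. A picture is of the moment at which its call begins: read the wrist's pose just before it. camera_info takes no time and is no camera call; for the wrist camera it gives the pose at the moment of the call.
- hand_in(): hands the job in, once; it reports no verdict.
The state is a dict: "t": time; "qpos": joint angles; "joint_velocities": joint speeds; "tau": joint torques, N m; "position": TCP position; "eef_rot": TCP orientation; "force": force on the tool from outside, world axes, zero at the start; "moment": the same for the moment, N m; "width": opening from 0.0 (shut) to 1.0 (fully open).
Only numpy, scipy, OpenCV 4.12 (cv2) and the standard library are available. Lean on these libraries where they do the work, as an engineer would, in place of code of your own. Each camera call takes 0.05 s, during which the arm holds its last target.

## Working session

There is one attempt and no reset: what is moved stays moved. The work goes in short steps, Python scripts to look and compute and a tool call to move; the robot and the scene stay as the last step left them, time stands still between calls to the robot, and variables do not carry over. Pictures are saved under pics/ and viewed, and the job is handed in when it is done.

Besides the shell and the picture viewer there is one more tool, called after "Emit:" as name(argument=value, ...) on one line, values as JSON. apply_moves: Moves the arm, as the interface text tells. Its arguments: {"type":"object","properties":{"offset":{"type":"array","items":{"type":"array","items":{"type":"number"}}},"turn":{"type":"array","items":{"type":"array","items":{"type":"number"}}},"claw":{"type":"array","items":{"type":"number"}},"grip_force":{"type":"number"}},"required":["offset","turn","claw"]}

```bash
ls; mkdir -p pics; python3 - <<'E'
from station import bot, eyes
import cv2
print(bot.state()); print(bot.grasp_offset)
for n in("scene","top","wrist"):
    i=eyes.camera_info(n); print(n,i)
    cv2.imwrite(f"pics/{n}0.png",eyes.camera(n)[:,:,::-1])
E
```

```text
pics
{'t': 0.0, 'qpos': array([-1.2187033 ,  0.31173022,  0.01397805,  1.51308983, -0.00439521,
        1.31918755, -0.02723538]), 'joint_velocities': array([ 0.00026931,  0.00031826,  0.00076859,  0.00155547, -0.00136895,
        0.00018786,  0.00264955]), 'tau': array([-1.89149337e-04, -3.79910910e+01,  1.46006020e-01, -2.30589151e+01,
        1.21509132e-02,  1.37435272e-02,  1.09237129e-05]), 'position': array([0.21073149, 0.50722525, 0.23020531]), 'eef_rot': array([-1.85061940e-04,  1.95599290e-01,  9.80683179e-01, -1.17767893e-03]), 'force': array([-0.18618508,  0.73742686, -0.39289333]), 'moment': array([ 0.06848306, -0.02107129,  0.03035133]), 'width': 1.001804932136006}
0.0187
scene {'vertical_fov': 54.31686526809451, 'cx': 318.67579390594386, 'cy': 194.2648841431209, 'cam_to_world': array([[-0.16514357, -0.79760569,  0.58013168,  0.96401572],
       [ 0.98619678, -0.1406878 ,  0.08730892,  0.05664097],
       [ 0.01197936,  0.5865425 ,  0.80982985,  0.6216908 ],
       [ 0.        ,  0.        ,  0.        ,  1.        ]])}
top {'vertical_fov': 47.28719820478773, 'cx': 320.13598944430413, 'cy': 198.94396693510976, 'cam_to_world': array([[-0.02207454,  0.98923508, -0.14466055,  0.43671171],
       [-0.99968076, -0.02006158,  0.01535919, -0.01406868],
       [ 0.01229173,  0.14495342,  0.98936213,  0.94626341],
       [ 0.        ,  0.        ,  0.        ,  1.        ]])}
wrist {'vertical_fov': 69.46884939593345, 'cx': 317.76494426071633, 'cy': 203.33819065837332, 'cam_to_world': array([[ 0.38422438, -0.88107796, -0.27581381,  0.13993964],
       [ 0.92323709,  0.36596054,  0.11707331,  0.53741037],
       [-0.00221375, -0.29962396,  0.95405481,  0.37355183],
       [ 0.        ,  0.        ,  0.        ,  1.        ]])}
```

View pics/scene0.png

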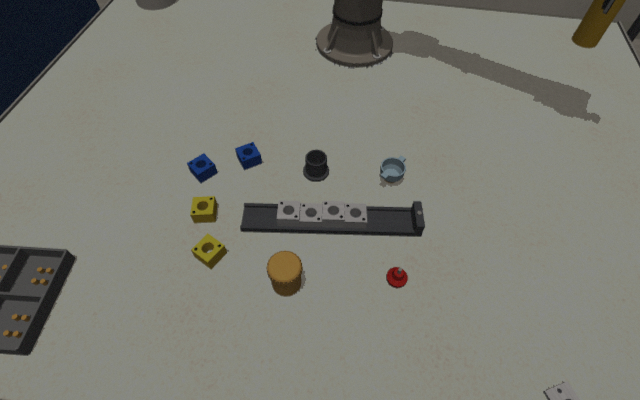

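View pics/top0.png

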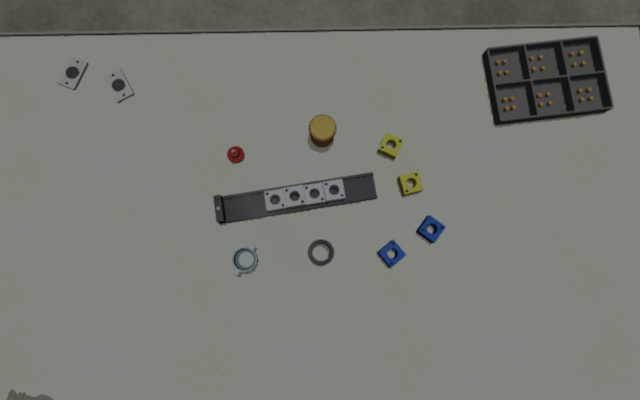

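View pics/wrist0.png

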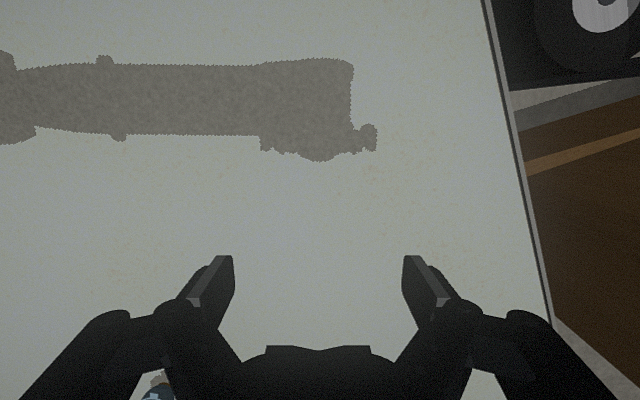

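The rail lies near the middle of both fixed views. In the top view the stop is at (220,208) and the open end at (375,188). In the scene view the stop is at (418,218) and the open end at (243,218). I'll enlarge both.

```bash
python3 - <<'E'
import cv2
a=cv2.imread("pics/top0.png")[160:235,205:390]; cv2.imwrite("pics/topz.png",cv2.convertScaleAbs(cv2.resize(a,None,fx=4.3,fy=4.3,interpolation=cv2.INTER_CUBIC),alpha=1.6))
a=cv2.imread("pics/scene0.png")[190:245,232:432]; cv2.imwrite("pics/scenez.png",cv2.convertScaleAbs(cv2.resize(a,None,fx=4,fy=4,interpolation=cv2.INTER_CUBIC),alpha=1.6))
E
```

```text
(no output)
```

View pics/topz.png

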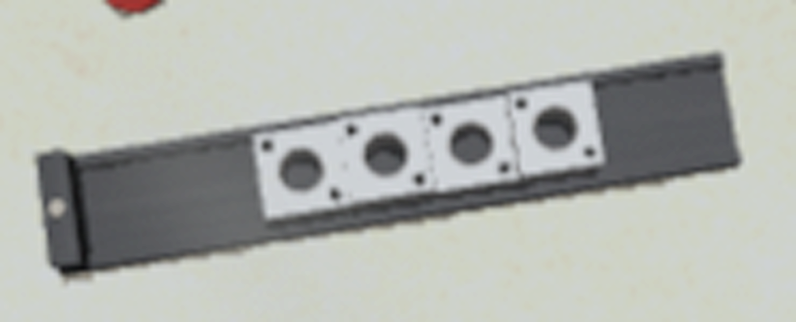

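View pics/scenez.png

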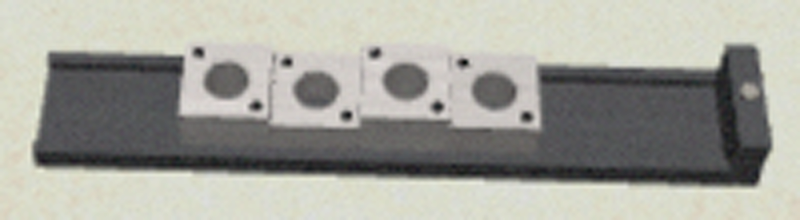

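```bash
cat > h.py <<'E'
import numpy as np
from scipy.optimize import least_squares
from scipy.spatial.transform import Rotation as R
def proj(info,P):
    M=np.linalg.inv(info["cam_to_world"]);P=np.atleast_2d(P)
    c=P@M[:3,:3].T+M[:3,3]; f=200/np.tan(np.radians(info["vertical_fov"])/2)
    return np.c_[info["cx"]+f*c[:,0]/-c[:,2],info["cy"]-f*c[:,1]/-c[:,2]]
def ray(info,uv):
    f=200/np.tan(np.radians(info["vertical_fov"])/2);M=info["cam_to_world"]
    d=M[:3,:3]@np.array([(uv[0]-info["cx"])/f,-(uv[1]-info["cy"])/f,-1]);return M[:3,3],d
def onz(info,uv,z):
    o,d=ray(info,uv);return o+d*(z-o[2])/d[2]
def tri(i1,u1,i2,u2):
    o1,d1=ray(i1,u1);o2,d2=ray(i2,u2)
    s=np.linalg.lstsq(np.c_[d1,-d2],o2-o1,rcond=None)[0]
    a,b=o1+s[0]*d1,o2+s[1]*d2;return (a+b)/2,np.linalg.norm(a-b)
def rail2w(p,q):
    c,s=np.cos(p[3]),np.sin(p[3]);q=np.atleast_2d(q)
    return np.c_[p[0]+c*q[:,0]-s*q[:,1],p[1]+s*q[:,0]+c*q[:,1],p[2]+q[:,2]]
E
cat > fit.py <<'E'
from h import *; from station import eyes
T,S=eyes.camera_info("top"),eyes.camera_info("scene")
top=[((721,54),(27.5,-175,14)),((738,163),(-27.5,-175,14)),((38,155),(27.5,155,36)),((68,153),(27.5,140,36)),((60,270),(-27.5,155,36))]
sc=[((48,53),(-27.5,-175,14)),((35,152),(27.5,-175,14)),((755,45),(-27.5,155,36)),((727,45),(-27.5,140,36)),((770,148),(27.5,155,36)),((735,148),(27.5,140,36))]
tu=np.array([[205+(a+.5)/4.3-.5,160+(b+.5)/4.3-.5] for (a,b),_ in top]);tq=np.array([q for _,q in top])/1e3
su=np.array([[232+(a+.5)/4-.5,190+(b+.5)/4-.5] for (a,b),_ in sc]);sq=np.array([q for _,q in sc])/1e3
def f(p): return np.r_[(proj(T,rail2w(p,tq))-tu).ravel(),(proj(S,rail2w(p,sq))-su).ravel()]
r=least_squares(f,[.55,0,0,0],loss='soft_l1');print(r.x,np.degrees(r.x[3]));print(f(r.x).reshape(-1,2).round(2).tolist())
np.save("rail.npy",r.x)
# spacer bores triangulated (rear..front)
c,s=np.cos(r.x[3]),np.sin(r.x[3]);Rm=np.array([[c,-s,0],[s,c,0],[0,0,1]])
for a,b in zip([(555,125),(470,143),(385,153),(301,169)],[(226,80),(317,90),(405,81),(494,91)]):
    P,e=tri(T,(205+a[0]/4.3,160+a[1]/4.3),S,(232+b[0]/4,190+b[1]/4)); print(((P-r.x[:3])@Rm*1e3).round(1),round(e*1e3,2),P.round(4))
for n,a,b in [("canister",(322,126),(284,262)),("knob",(236,154),(398,272)),("adapter",(321,252),(316,158)),("bowl",(245,259),(392,166))]:
    P,e=tri(T,a,S,b);print(n,((P-r.x[:3])@Rm*1e3).round(1),round(e*1e3,2),P.round(3))
print("corner rear", [((onz(T,(205+u/4.3,160+v/4.3),r.x[2]+.038)-r.x[:3])@Rm*1e3).round(1) for u,v in [(597,80),(606,165)]])
E
python3 fit.py
```

```text
[ 0.57512922  0.03083406 -0.00169811  0.1412407 ] 8.09249586601791
[[-0.04, 0.25], [0.75, 0.63], [-0.85, 0.29], [-0.42, -0.43], [-2.4, 0.42], [-0.34, 0.17], [-1.29, 0.41], [-0.1, 0.25], [-1.24, 0.03], [0.15, 0.1], [0.38, -0.14]]
[  1.6 -87.4  38.4] 2.7 [ 0.589  -0.0554  0.0367]
[  0.8 -46.6  31. ] 2.99 [ 0.5825 -0.0152  0.0293]
[ 1.  -6.8 40.7] 2.32 [0.5771 0.0243 0.039 ]
[ 0.9 33.5 34.3] 2.59 [0.5713 0.0642 0.0326]
canister [123.4 -82.9  77.9] 1.13 [ 0.709 -0.034  0.076]
knob [109.5 100.7  23.9] 4.68 [0.669 0.146 0.022]
adapter [-118.8  -41.    44.2] 1.96 [ 0.463 -0.027  0.042]
bowl [-107.8  108.5   39. ] 1.44 [0.453 0.123 0.037]
corner rear [array([  19.8, -111.9,   38. ]), array([ -20.8, -109.2,   38. ])]
```

Fit checks out: rail yaw is about 8.1°, the bores are 40 mm apart on the centre line, and the top heights match the listed ones. The rear face is at rail y of about -107. I'll work out the move to a point above the empty channel behind the row.

```bash
cat >> h.py <<'E'
def goal(y,z,x=0,tilt=0):
    p=np.load("rail.npy");c,s=np.cos(p[3]),np.sin(p[3])
    X=np.array([-s,c,0]);Y=np.array([c,s,0]);Z=np.array([0,0,-1.])
    M=np.c_[X,Y,Z]@R.from_rotvec([0,tilt,0]).as_matrix()
    P=rail2w(p,[x,y,0])[0];P[2]=z
    return P,M
def delta(st,P,M):
    w=st["eef_rot"];C=R.from_quat([w[1],w[2],w[3],w[0]]).as_matrix()
    return ((P-st["position"])@C*1e3).round(1),R.from_matrix(C.T@M).as_rotvec().round(4)
E
python3 - <<'E'
from h import *;from station import bot
P,M=goal(-.143,.2);print(P,delta(bot.state(),P,M))
E
```

```text
[ 0.59525956 -0.11074197  0.2       ] (array([-592.2, -423.3,   31.3]), array([-1.6000e-03,  1.0000e-03,  1.0359e+00]))
```

Emit:
apply_moves(offset=[[-592,-423,31],[-592,-423,31],[-592,-423,31],[-592,-423,31],[-592,-423,31],[-592,-423,31],[-592,-423,31],[-592,-423,31]], turn=[[0,0,1.036],[0,0,1.036],[0,0,1.036],[0,0,1.036],[0,0,1.036],[0,0,1.036],[0,0,1.036],[0,0,1.036]], claw=[0,0,0,0,0,0,0,0])

```text
t: 0.82
position: [0.3874, 0.2232, 0.217]
eef_rot: [-0.0, 0.644, 0.765, 0.0]
force: [0.5, -0.1, -0.0]
width: -0.002
```

```bash
python3 - <<'E'
from h import *;from station import bot
P,M=goal(-.143,.2);s=bot.state();print(s["t"],s["position"],s["qpos"].round(2),s["force"],delta(s,P,M))
E
```

```text
0.8167 [0.38740059 0.22321611 0.21700274] [-0.88  0.11  0.35  1.81 -0.04  1.23 -0.35] [ 0.46408063 -0.07637452 -0.0370346 ] (array([-364.5,  147.9,   16.9]), array([ 0.    , -0.0004,  0.0299]))
```

Emit:
apply_moves(offset=[[-364,148,17],[-364,148,17],[-364,148,17],[-364,148,17],[-364,148,17],[-364,148,17],[-364,148,17],[-364,148,17]], turn=[[0,0,0.03],[0,0,0.03],[0,0,0.03],[0,0,0.03],[0,0,0.03],[0,0,0.03],[0,0,0.03],[0,0,0.03]], claw=[0,0,0,0,0,0,0,0])

```text
t: 1.48
position: [0.5654, -0.0579, 0.2023]
eef_rot: [-0.0, 0.653, 0.757, 0.0]
force: [0.8, 0.6, 0.9]
width: 0.002
```

```bash
python3 - <<'E'
from h import *;from station import bot
P,M=goal(-.143,.2);s=bot.state();print(s["t"],s["position"],s["qpos"].round(2),s["force"],delta(s,P,M))
E
```

```text
1.4833 [ 0.56536099 -0.05789468  0.2023257 ] [-0.34  0.4   0.57  1.52 -0.22  1.28  0.41] [0.83654401 0.64471225 0.92383611] (array([-56.7,  21.8,   2.3]), array([-0.0003, -0.0005,  0.0064]))
```

Emit:
apply_moves(offset=[[-57,22,2],[-57,22,2],[-57,22,2],[-57,22,2]], turn=[[0,0,0.006],[0,0,0.006],[0,0,0.006],[0,0,0.006]], claw=[0,0,0,0])

```text
t: 1.82
position: [0.5945, -0.1111, 0.1998]
eef_rot: [-0.001, 0.657, 0.754, -0.001]
force: [-0.6, 1.2, -0.6]
width: 0.003
```

```bash
python3 - <<'E'
from h import *;from station import bot,eyes
import cv2
P,M=goal(-.143,.2);s=bot.state();print(s["t"],s["position"],s["qpos"].round(2),s["force"],delta(s,P,M))
i=eyes.camera_info("wrist");im=eyes.camera("wrist")
np.save("w1.npy",{"i":i},allow_pickle=True);im=im[:,:,::-1].copy();cv2.imwrite("pics/w1.png",im)
p=np.load("rail.npy")
g=np.array([[a,b,.014] for a in(-.0275,.0275) for b in(-.175,-.1,0,.1)]+[[a,b,.039] for a in(-.02,.02) for b in(-.107,-.067)])
uv=proj(i,rail2w(p,g));print(uv.round(0).tolist())
for u in uv: 
    if abs(u).max()<2000: cv2.drawMarker(im,(int(u[0]),int(u[1])),(0,0,255),0,10)
cv2.imwrite("pics/w1m.png",cv2.convertScaleAbs(im,alpha=1.5))
E
```

```text
1.8167 [ 0.5944873  -0.11113453  0.19983898] [-0.23  0.48  0.58  1.42 -0.26  1.32  0.5 ] [-0.55478987  1.20799841 -0.5505616 ] (array([ 0.3,  0.8, -0.2]), array([-0.0018,  0.0001, -0.0033]))
[[296.0, 207.0], [294.0, 144.0], [292.0, 45.0], [288.0, -76.0], [342.0, 207.0], [343.0, 144.0], [345.0, 45.0], [348.0, -77.0], [300.0, 153.0], [299.0, 114.0], [338.0, 153.0], [339.0, 113.0]]
```

View pics/w1m.png

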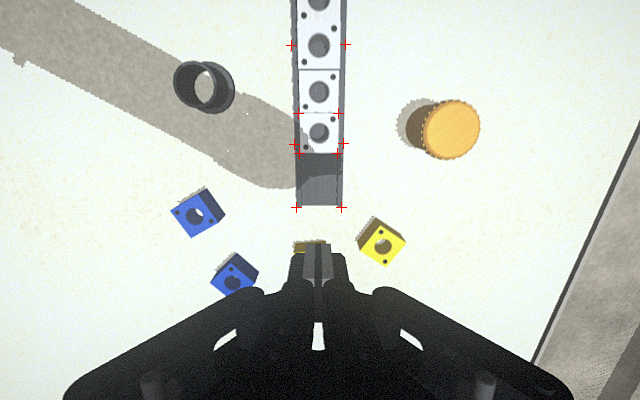

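The projected rail and row land on the picture: the rear spacer's edge is at row 153 as predicted, and the channel is between columns 296 and 342. Next I lower the shut fingers into the empty channel, tips leaning slightly forward.

Emit:
apply_moves(offset=[[0,1,40],[0,1,80],[0,1,115],[0,1,140],[0,1,150],[0,1,150]], turn=[[0,0.06,-0.003],[0,0.06,-0.003],[0,0.06,-0.003],[0,0.06,-0.003],[0,0.06,-0.003],[0,0.06,-0.003]], claw=[0,0,0,0,0,0])

```text
t: 2.37
position: [0.5935, -0.1061, 0.048]
eef_rot: [-0.026, 0.653, 0.757, 0.019]
force: [0.1, 1.2, -0.2]
width: -0.001
```

```bash
python3 - <<'E'
from h import *;from station import bot,eyes
import cv2
P,M=goal(-.143,.017,0,.06);s=bot.state();print(s["t"],s["position"],s["force"],delta(s,P,M))
p=np.load("rail.npy")
for n in("top","scene","wrist"):
    i=eyes.camera_info(n);im=eyes.camera(n)[:,:,::-1].copy()
    if n=="top": im=im[150:250,200:400]
    if n=="scene": im=im[130:260,220:440]
    cv2.imwrite(f"pics/{n}2.png",cv2.convertScaleAbs(cv2.resize(im,None,fx=1 if n=="wrist" else 3.6,fy=1 if n=="wrist" else 3.6,interpolation=2),alpha=1.6))
E
```

```text
2.3667 [ 0.59349984 -0.10611003  0.04800224] [ 0.13311935  1.16624867 -0.24980296] (array([-6.8,  1.2, 30.6]), array([-0.0059, -0.0037,  0.0054]))
```

View pics/wrist2.png

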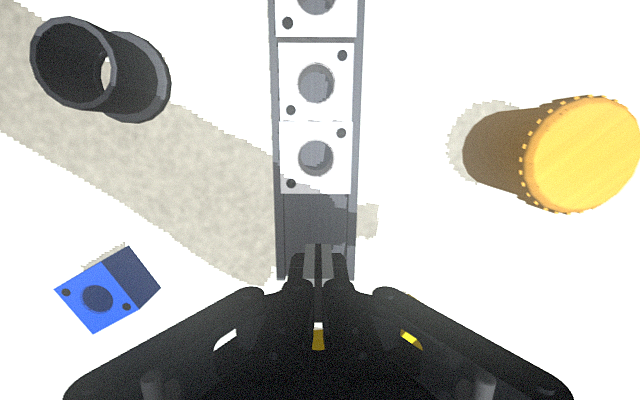

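View pics/scene2.png

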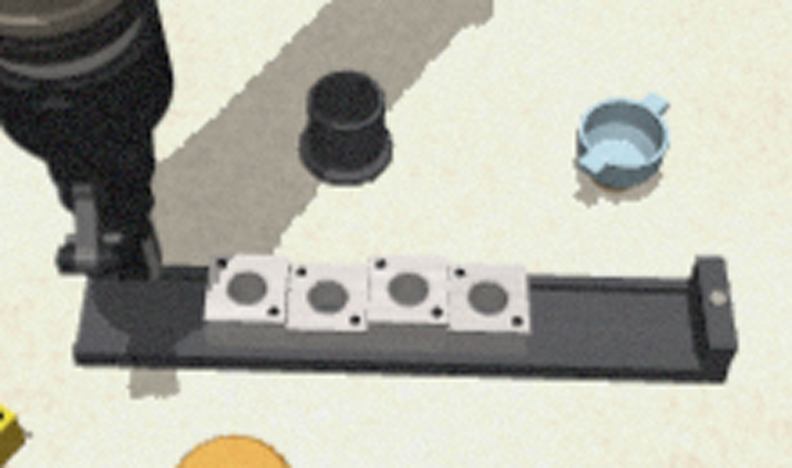

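The fingers are centred over the channel (column 318; channel from 277 to 357), clear behind the rear spacer's edge at row 193. I'll lower to z = 17 mm.

Emit:
apply_moves(offset=[[-7,1,10],[-7,1,20],[-7,1,27],[-7,1,31],[-7,1,31]], turn=[[-0.005,0,0.004],[-0.005,0,0.004],[-0.005,0,0.004],[-0.005,0,0.004],[-0.005,0,0.004]], claw=[0,0,0,0,0])

```text
t: 2.93
position: [0.5964, -0.1138, 0.0178]
eef_rot: [-0.022, 0.656, 0.754, 0.021]
force: [0.1, 0.1, -0.0]
width: -0.001
```

```bash
cat > chk.py <<'E'
from h import *;from station import bot,eyes
import cv2,sys
y=float(sys.argv[1]);tag=sys.argv[2]
P,M=goal(y,.017,0,.06);s=bot.state();p=np.load("rail.npy");q=s["position"]-p[:3];c,sn=np.cos(p[3]),np.sin(p[3])
print(s["t"],"rail",np.round([1e3*(c*q[0]+sn*q[1]),1e3*(-sn*q[0]+c*q[1]),s["position"][2]*1e3],1),s["force"].round(1),*delta(s,P,M))
a=eyes.camera("top")[160:235,205:390,::-1];b=eyes.camera("scene")[170:245,232:432,::-1]
a=cv2.resize(a,None,fx=4,fy=4,interpolation=2);b=cv2.resize(b,None,fx=3.7,fy=3.7,interpolation=2)
o=np.zeros((a.shape[0]+b.shape[0],740,3),np.uint8);o[:a.shape[0]]=a;o[a.shape[0]:,:b.shape[1]]=b
cv2.imwrite(f"pics/{tag}.png",cv2.convertScaleAbs(o[:600],alpha=1.6))
E
python3 chk.py -0.125 c1
```

```text
2.9333 rail [   0.7 -146.2   17.8] [ 0.1  0.1 -0. ] [21.1 -0.7  2.1] [ 0.0021 -0.0014 -0.0014]
```

View pics/c1.png

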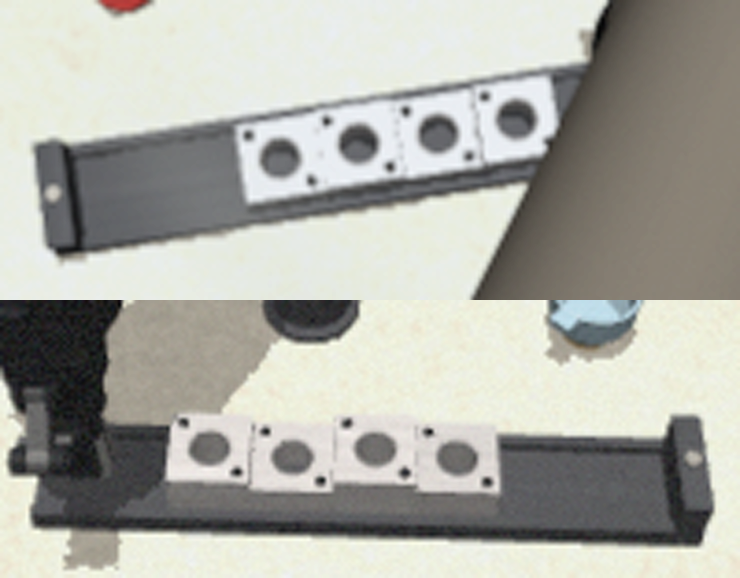

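Emit:
apply_moves(offset=[[6,-0.7,1],[12,-0.7,2],[17,-0.7,2],[20,-0.7,2],[22,-0.7,2],[24,-0.7,2],[26,-0.7,2.3],[28,-0.7,2.4]], turn=[[0,0,0],[0,0,0],[0,0,0],[0,0,0],[0,0,0],[0,0,0],[0,0,0],[0,0,0]], claw=[0,0,0,0,0,0,0,0])

```text
t: 3.7
position: [0.593, -0.0867, 0.0187]
eef_rot: [-0.021, 0.656, 0.754, 0.021]
force: [0.5, -0.2, 0.7]
width: 0.0
```

Emit:
apply_moves(offset=[[2,0,0.1],[4,0,0.2],[6,0,0.3],[9,0,0.5],[12,0,0.7],[15,0,0.9],[17,0,1.1],[18,0,1.1]], turn=[[0,0,0],[0,0,0],[0,0,0],[0,0,0],[0,0,0],[0,0,0],[0,0,0],[0,0,0]], claw=[0,0,0,0,0,0,0,0])

```text
t: 4.37
position: [0.5906, -0.0683, 0.0187]
eef_rot: [-0.021, 0.655, 0.755, 0.022]
force: [0.4, -1.7, -0.6]
width: -0.003
```

```bash
python3 chk.py -0.034 c2
```

```text
4.3667 rail [   1.4 -100.4   18.7] [ 0.4 -1.7 -0.6] [66.2 -1.4  5.7] [ 0.0052 -0.     -0.0007]
```

View pics/c2.png

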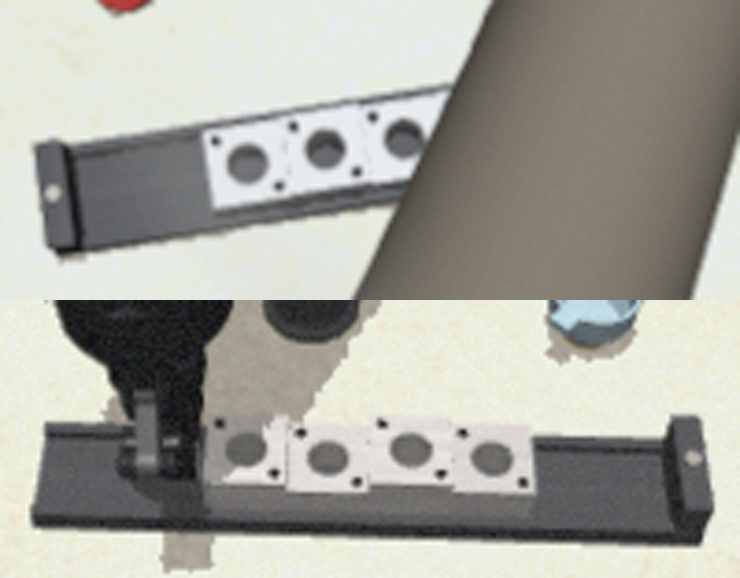

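The train moved together by about 17 mm (front edge 240→207 in the top view), and the push force is about 1.7 N. Continuing.

Emit:
apply_moves(offset=[[2,0,0.2],[5,0,0.6],[9,-0.2,1],[13,-0.3,1.3],[17,-0.4,1.7],[21,-0.6,2],[25,-0.7,2.3],[29,-0.8,2.5]], turn=[[0,0,0],[0,0,0],[0,0,0],[0,0,0],[0,0,0],[0,0,0],[0,0,0],[0,0,0]], claw=[0,0,0,0,0,0,0,0])

```text
t: 5.13
position: [0.586, -0.0401, 0.0182]
eef_rot: [-0.021, 0.656, 0.754, 0.022]
force: [1.4, -4.8, 3.4]
width: -0.003
```

Emit:
apply_moves(offset=[[4,0,0.3],[8,-0.1,0.5],[12,-0.2,0.8],[16,-0.2,1],[20,-0.3,1.3],[24,-0.4,1.6],[26,-0.4,1.7],[27,-0.4,1.8]], turn=[[0,0,0],[0,0,0],[0,0,0],[0,0,0],[0,0,0],[0,0,0],[0,0,0],[0,0,0]], claw=[0,0,0,0,0,0,0,0])

```text
t: 5.8
position: [0.5813, -0.0126, 0.0176]
eef_rot: [-0.021, 0.655, 0.755, 0.022]
force: [0.7, -4.8, 3.7]
width: -0.002
```

```bash
python3 chk.py -0.031 c3
```

```text
5.8 rail [ -0.  -43.8  17.6] [ 0.7 -4.8  3.7] [12.8 -0.   1.3] [ 0.0045 -0.0004 -0.0004]
```

View pics/c3.png

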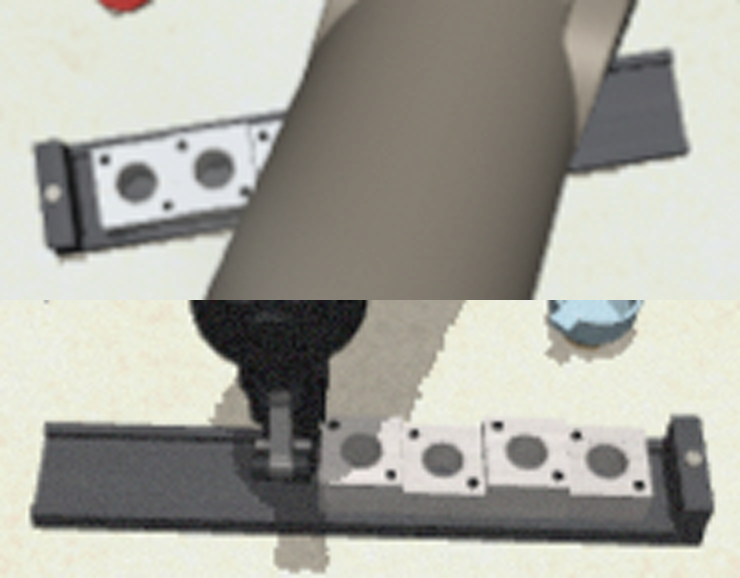

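About 12 mm remain. I'll close in slowly and watch the force.

Emit:
apply_moves(offset=[[1.5,0,0.1],[3,0,0.2],[4.5,0,0.3],[6,0,0.4],[7.5,0,0.5],[8.5,0,0.5],[9.5,0,0.6],[10.5,0,0.6]], turn=[[0,0,0],[0,0,0],[0,0,0],[0,0,0],[0,0,0],[0,0,0],[0,0,0],[0,0,0]], claw=[0,0,0,0,0,0,0,0])

```text
t: 6.57
position: [0.5798, -0.0025, 0.0175]
eef_rot: [-0.021, 0.656, 0.755, 0.021]
force: [1.0, -3.5, 1.6]
width: -0.001
```

Emit:
apply_moves(offset=[[0.7,0,0],[1.4,0,0.1]], turn=[[0,0,0],[0,0,0]], claw=[0,0])

```text
t: 6.73
position: [0.5795, -0.0011, 0.0175]
eef_rot: [-0.021, 0.656, 0.755, 0.021]
force: [0.0, -3.3, 1.8]
width: -0.002
```

```bash
python3 chk.py -0.031 c4
```

```text
6.7333 rail [ -0.1 -32.3  17.5] [ 0.  -3.3  1.8] [1.3 0.1 0.6] [ 0.0043 -0.0004 -0.0009]
```

View pics/c4.png

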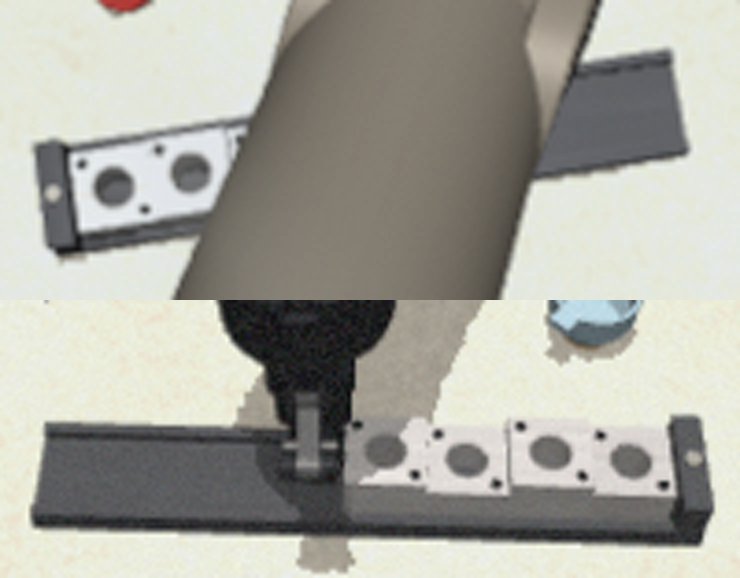

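Almost home; no force jump yet. I'll make further small steps.

Emit:
apply_moves(offset=[[0.6,0,0],[1.2,0,0.1],[1.8,0,0.1]], turn=[[0,0,0],[0,0,0],[0,0,0]], claw=[0,0,0])

```text
t: 7.08
position: [0.5794, 0.0004, 0.0175]
eef_rot: [-0.021, 0.656, 0.754, 0.021]
force: [0.9, -2.5, 0.2]
width: 0.0
```

Emit:
apply_moves(offset=[[0.6,0,0],[1.2,0,0.1]], turn=[[0,0,0],[0,0,0]], claw=[0,0])

```text
t: 7.25
position: [0.5793, 0.0008, 0.0175]
eef_rot: [-0.021, 0.656, 0.754, 0.021]
force: [1.1, -5.1, 0.6]
width: 0.003
```

Emit:
apply_moves(offset=[[0.7,0,0],[1.4,0,0.1],[1.4,0,0.1]], turn=[[0,0,0],[0,0,0],[0,0,0]], claw=[0,0,0])

```text
t: 7.5
position: [0.5793, 0.0009, 0.0176]
eef_rot: [-0.02, 0.656, 0.754, 0.021]
force: [0.5, -6.0, -0.2]
width: 0.003
```

```bash
python3 chk.py -0.031 c5
```

```text
7.5 rail [ -0.1 -30.2  17.6] [ 0.5 -6.  -0.2] [-0.8  0.1  0.5] [ 0.005   0.0027 -0.0023]
```

View pics/c5.png

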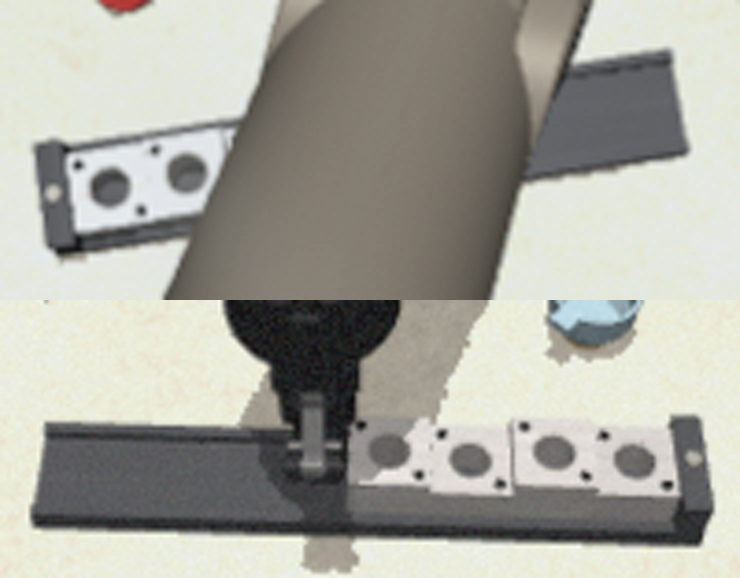

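The fingers have stalled: 2.6 mm more was commanded for 0.5 mm of motion, and their front face is at rail y of about -20 as expected when home. One firmer press, then back off.

Emit:
apply_moves(offset=[[1,0,0],[2,0,0],[3,0,0.1],[3,0,0.1]], turn=[[0,0,0],[0,0,0],[0,0,0],[0,0,0]], claw=[0,0,0,0])

```text
t: 7.93
position: [0.5794, 0.0009, 0.0177]
eef_rot: [-0.018, 0.657, 0.754, 0.02]
force: [1.6, -8.5, -0.8]
width: -0.002
```

Emit:
apply_moves(offset=[[-1,0,0],[-3,0,0],[-6,0,0],[-11,0,0],[-18,0,0],[-28,0,0],[-34,0,0],[-34,0,0]], turn=[[0,0,0],[0,0,0],[0,0,0],[0,0,0],[0,0,0],[0,0,0],[0,0,0],[0,0,0]], claw=[0,0,0,0,0,0,0,0])

```text
t: 8.6
position: [0.5836, -0.0306, 0.0157]
eef_rot: [-0.02, 0.657, 0.753, 0.021]
force: [0.9, -0.4, 0.0]
width: 0.002
```

Emit:
apply_moves(offset=[[0,0,-20],[-5,0,-50],[-10,0,-90],[-30,0,-130],[-60,0,-170],[-90,0,-190],[-120,0,-200],[-130,0,-200]], turn=[[0,0,0],[0,0,0],[0,0,0],[0,0,0],[0,0,0],[0,0,0],[0,0,0],[0,0,0]], claw=[0,0,0,0,0,0,0,0])

```text
t: 9.27
position: [0.6031, -0.1773, 0.212]
eef_rot: [-0.016, 0.659, 0.752, 0.021]
force: [-1.2, -1.2, 1.1]
width: -0.001
```

Emit:
apply_moves(offset=[[-40,0,0],[-80,0,0],[-100,0,0],[-100,0,0],[-100,0,0]], turn=[[0,0,0],[0,0,0],[0,0,0],[0,0,0],[0,0,0]], claw=[0,0,0,0,0])

```text
t: 9.68
position: [0.6153, -0.2687, 0.2003]
eef_rot: [-0.022, 0.657, 0.753, 0.021]
force: [0.0, 0.6, 0.7]
width: 0.003
```

```bash
python3 chk.py -0.031 c6; python3 - <<'E'
from station import eyes
import cv2
cv2.imwrite("pics/end_scene.png",eyes.camera("scene")[:,:,::-1]);cv2.imwrite("pics/end_wrist.png",eyes.camera("wrist")[:,:,::-1])
E
```

```text
9.6833 rail [  -2.4 -302.2  200.3] [0.  0.6 0.7] [259.5   0.5 199.5] [ 0.0033 -0.001  -0.0048]
```

View pics/c6.png

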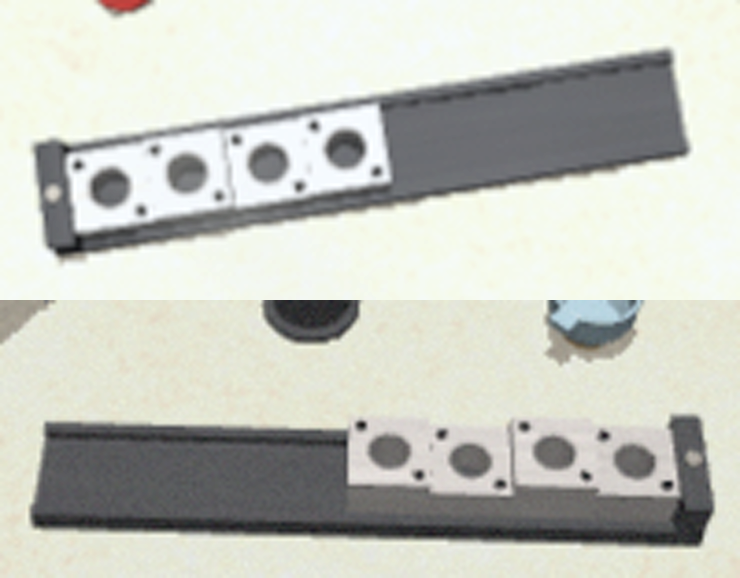

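View pics/end_scene.png

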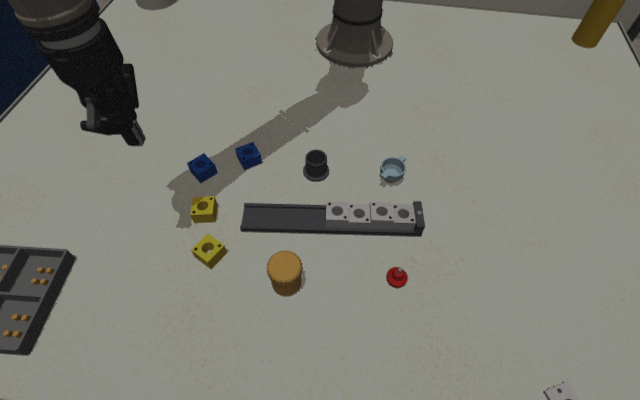

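View pics/end_wrist.png

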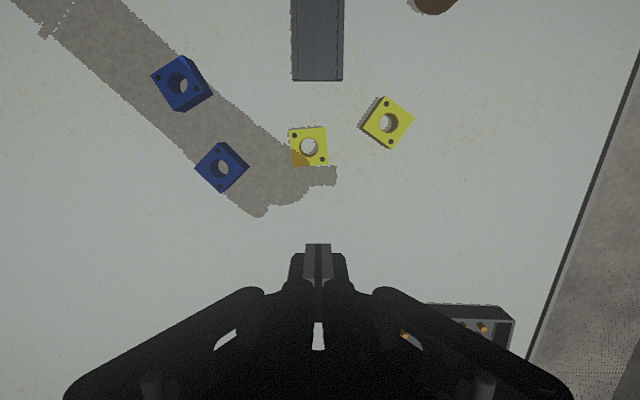

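The row sits against the stop: in the enlarged top view the front edge is at column 70, with no visible gaps, and the bystanders are where they were. I'll check it numerically.

```bash
python3 - <<'E'
from h import *;from station import eyes
T,S=eyes.camera_info("top"),eyes.camera_info("scene");p=np.load("rail.npy")
c,s=np.cos(p[3]),np.sin(p[3]);Rm=np.array([[c,-s,0],[s,c,0],[0,0,1]])
for a,b in zip([(345,149),(268,162),(187,173),(110,187)],[(389,152),(469,160),(553,152),(633,161)]):
    P,e=tri(T,(205+a[0]/4,160+a[1]/4),S,(232+b[0]/3.7,170+b[1]/3.7)); print(((P-p[:3])@Rm*1e3).round(1),round(e*1e3,2))
import cv2
for n in ("scene",):
    a,b=cv2.imread("pics/scene0.png",0),cv2.imread("pics/end_scene.png",0)
    for m,(u,v) in dict(can=(284,270),knob=(398,276),adapter=(316,165),bowl=(392,168)).items():
        t=a[v-22:v+23,u-22:u+23];r=cv2.matchTemplate(b[v-32:v+33,u-32:u+33],t,cv2.TM_CCOEFF_NORMED);_,mx,_,l=cv2.minMaxLoc(r);print(m,mx,l[0]-10,l[1]-10)
E
```

```text
[-0.5  0.4 36. ] 2.38
[-0.1 39.9 31.5] 2.25
[-0.4 80.  40.1] 2.01
[ -0.3 119.8  34.3] 2.05
can 0.9980185031890869 0 0
knob 0.9978734850883484 0 0
adapter 0.9986987709999084 0 0
bowl 0.9977645874023438 0 0
```

Centres measure at rail y of about 0, 40, 80 and 120 mm, as four tight spacers should give, and no bystander has shifted by a pixel.

```bash
python3 -c "
from station import hand_in;print(hand_in())"
```

```text
the job is handed in; nothing more can be done
None
```

I pushed the four spacers along the rail as one train with the shut fingertips, touching only the hindmost one, until the front one met the stop. I then backed off, raised the arm clear and handed in after about 10 s of the 34 s allowed; the hand-in gives no verdict.

- **Spacers:** my last measurement from the top and scene cameras puts the centres at rail y = 0.4, 39.9, 80.0 and 119.8 mm. Four tight spacers would be at 0, 40, 80 and 120 mm. They sit within 0.5 mm of the centre line.
- **Contact at the stop:** the fingers stalled there, with several millimetres more commanded and almost no motion. The push force on the tool rose to about 8.5 N, the highest I read.
- **Bystanders:** none of the four had moved by a pixel in the scene view.
- **Disagreements:** the two cameras' sight lines missed each other by 2 to 2.4 mm. The fitted rail stood 1.7 mm below shelf level, within the stated calibration, and the measured spacer heights were within about 3 mm of the listed ones.

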